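# Clear the wood waste off the sorting tray into the lidded bucket

### The job

Clear the wood waste off the sorting tray: take the lid off the small bucket and lay it down on the bench, put the two slabs of bark and the cut piece of branch from the tray into the bucket, and then put the lid back on so that the bucket is fully closed. The pine cone is a specimen: leave it lying where it is in the tray, and do not disturb the dish, the magnifier or the flowerpot.

Things in the scene. Friction and masses are not known exactly. Their poses are not given: they have to be found in the camera images.
- bucket: small round open grey plastic bucket, fixed to the bench; 176 mm across the rim outside, 168 mm inside, tapering to 146 mm outside at the foot, 150 mm high, inner floor 5 mm up. Origin: centre of its underside, on the bench; z up. It stands either left or right of the middle of the bench
- bucket_mouth (a point): centre of the bucket's rim plane, 150 mm above the bench
- lid: loose round grey plastic lid, 0.15 kg. From below: a plug 152 mm across and 10 mm deep that drops into the bucket's mouth (8 mm play all round), a flange 184 mm across and 6 mm thick, and an upright black knob, a cylinder 30 mm across and 36 mm tall on top. Origin: centre of the plug's underside, z up; seated on the bucket the origin is 140 mm above the bench, lying on the bench it is at 0
- lid_knob (a point): point on the lid's axis at the knob, 36 mm above the lid's origin, 20 mm above the flange's top (the knob's top is 16 mm above this point)
- tray: low white square sorting tray, fixed to the bench, 270 x 270 mm outside, walls 5 mm thick and 14 mm high, floor 5 mm up. Origin: centre of its underside. It stands on the other side of the middle from the bucket; the four pieces lie in it, one in each quarter in any order
- bark_long: dark brown slab of bark, 94 mm long (its x) x 44 mm wide (its y) x 24 mm thick (the lower 17 mm is full width). Wood waste. Origin: centre of its underside
- bark_short: dark brown short thick chunk of bark, 70 mm long (its x) x 48 mm wide (its y) x 30 mm thick (the lower 21 mm is full width). Wood waste. Origin: centre of its underside
- branch: cut piece of branch with pale ends and a short stub on top, 102 mm long (its x), 26 mm across (its sides are gripped at 22 to 26 mm), lying down. Wood waste. Origin: centre of its underside
- cone: pine cone lying on its side, 75 mm long (its x), 44 mm across, with rings of scales, to be left where it is. Origin: its underside at mid-length
- dish: shallow clear glass dish, 96 mm across, 16 mm high, on the far part of the bench; leave alone. Origin: centre of its underside
- magnifier: black hand magnifier lying flat, round lens frame 64 mm across, handle to its -x side, 147 mm long in all, 10 mm thick, on the far part of the bench; leave alone. Origin: under the lens's centre
- flowerpot: small clay flowerpot with a seedling, 84 mm across, 75 mm high (about 120 mm with the leaves), on the far part of the bench; leave alone. Origin: centre of its underside

How it is judged:
By the outcome, as a careful person would: the job done as asked, in the order asked, and still so for the second after the job is handed in, with the robot touching nothing.
It also fails if it takes over 72 s, if anything falls off the work surface, if the arm or the gripper's body presses on something with over 40 N, if the wrist force passes 120 N, or if a joint passes its speed limit or range.

### The arm

A 7-joint arm with a two-finger parallel gripper is mounted at the origin on the work surface. World frame = base frame: x ahead of the robot, y to its left, z up, the work surface at z = 0. Lengths are in mm, angles in rad, forces in N, time in s.
With the tool pointing down it reaches from about 400 to 900 mm from the base axis. Payload 5.5 kg.
Tool frame: the origin (TCP) lies at the very end of the fingers, on their centre line; the grasp point (between the pads) lies 19 mm behind it (manip.grip_depth is the distance from the TCP to the grasp point, in mm); z points along the fingers, y is the line along which they close (so a half turn about z gives the same grasp; the last joint's range is limited). The gripper opens to 92 mm and grips with 3 to 60 N. Pads are 19 mm wide; open, the fingers measure 130 mm over their backs; the gripper's body (75 mm by 190 mm) begins 47 mm behind the grasp point.
Start: joints at [1.552, 0.501, -0.427, 1.55, 0.221, 1.138, -0.21], TCP at [180.789, -624.352, 226.729] pointing down, gripper open.
Joint ranges: [-2.88, 2.88], [-0.31, 2.03], [-1.54, 1.56], [0.2, 2.42], [-1.41, 4.55], [0.19, 2.02], [-2.57, 2.57]. Speed limits (rad/s): [2.57, 2.57, 3.14, 3.14, 3.14, 3.14, 3.14].

### API

Orientations are given as a unit quaternion [w, x, y, z].
In Python, from rig import manip gives the robot as it stands.
- The arm moves only by the tool jog_arm, never from a script. Its argument "deltas" is a list of rows, each a list of 3 entries, a list of its own where there are three numbers: the shift along the tool's x, y, z in mm, then the turn about the tool's z in degrees, then the closure, from 0 (fully open) to 1 (shut). A call has exactly 10 rows; each row is the pose to reach, as a shift and turn from the pose commanded when the call began, along the tool's axes at that moment; what a row does not reach only later rows make up. A row lasts 1/8 s, in which the tool goes at most 62.5 mm and 10.7 degrees, less where a joint would pass 70% of its speed; a pose out of reach is approached as far as the arm can. A call with a gripper value outside its range is refused whole. The fingers move at their own pace and stop on an object; "force" is the grip in N (left out, the last holds). Time passes only in rows, so rows that repeat a pose let the fingers close, or fill a call up. It gives the time, the measured TCP pose, the force, the opening and the grip force at its end, in the units of the state.
- manip.read_state(): the state, without advancing time (a new reading comes with each control period).
- manip.capture(name): name is "scene" or "side" or "wrist"; returns a dict with "image" (384x512x3 uint8, red, green, blue), "depth" (384x512 float32, mm along the optical axis (not along the pixel's ray), 0 where there is no reading), "fx", "fy", "cx", "cy" (pixels), "R" (3x3) and "t" (3): a world point X has camera coordinates R X + t. Camera axes: x right, y down, z forward; pixel columns grow to the right and rows downward; lengths in mm; the calibration is good to about 2 mm. A picture is of the moment at which its call begins.
- manip.close_job(): hands the job in; it is judged then, once.
Trained networks look in a picture, given as the dict that the camera call returned (one of the last four; its "shot" number tells which), for a name from the list of things; names that differ only in an ending like _2 or _b are one class to them, and where a whole thing is asked for, a point or a joint stands for the part that bears it (a point fixed in the world has none). Each returns a list of dicts, best first, with "conf" (0 to 1); they miss things now and then, are a little off and sometimes report something else, mostly with a low value. They report only what shows in the picture. A call takes as long as a camera call.
- manip.find_in(query, picture): "at" ([x, y, z] in mm, in the coordinates of the camera as it stood for that picture, good to about 4 mm: the middle of the surface that is visible of it).
- manip.mark_of(query, picture): "at" ([x, y, z] in mm, in the coordinates of the camera as it stood for that picture, good to about 4 mm: a listed point, or the origin of a listed thing).
The state is a dict: "t": time; "joint_positions": joint angles; "joint_velocities": joint speeds; "tau": joint torques, N m; "eef_pos": TCP position; "tcp_rot": TCP orientation; "force": force on the tool from outside, world axes, zero at the start; "wrist_torque": the same for the moment, N m; "gripper_width": finger opening in mm; "gripper_force": force on a finger pad.
Only numpy, scipy, OpenCV 4.12 (cv2) and the standard library are available. Lean on these libraries where they do the work, as an engineer would, in place of code of your own. Each camera call takes 0.05 s, during which the arm holds its last target. There are 200 camera calls.

## Working session

There is one attempt and no reset: what is moved stays moved. The work goes in short steps, Python scripts to look and compute and a tool call to move; the robot and the scene stay as the last step left them, time stands still between calls to the robot, and variables do not carry over. Pictures are saved under pics/ and viewed, at most 10 in all, crops included, and the job is handed in when it is done.

Besides the shell and the picture viewer there is one more tool, called after ">>>" by a JSON object that holds its "fn" and its "kwargs". jog_arm: Moves the arm, as the interface text tells. Its arguments: {"type":"object","properties":{"deltas":{"type":"array","items":{"type":"array"}},"force":{"type":"number"}},"required":["deltas"]}

```bash
mkdir -p pics
cat > h.py <<'E'
from rig import manip
import numpy as np, cv2
def world(p,c): return np.array(c["R"]).T@(np.array(p)-np.array(c["t"]))
def save(c,n): cv2.imwrite("pics/"+n,cv2.cvtColor(c["image"],cv2.COLOR_RGB2BGR))
def cloud(c):
    d=c["depth"];v,u=np.indices(d.shape)
    P=np.stack([(u-c["cx"])/c["fx"]*d,(v-c["cy"])/c["fy"]*d,d],-1)
    return (P-np.array(c["t"]))@np.array(c["R"])
E
python3 - <<'E'
from h import *
np.set_printoptions(precision=1,suppress=True)
s=manip.read_state();print(s["eef_pos"],s["tcp_rot"],s["t"],manip.grip_depth)
for n in("scene","side"):
    c=manip.capture(n);save(c,n+"1.png")
    for q in["bucket","lid","lid_knob","tray","bark_long","bark_short","branch","cone","dish","magnifier","flowerpot"]:
        for f in("mark_of","find_in"):
            r=getattr(manip,f)(q,c)
            print(n,q,f,[(world(x["at"],c).round(0).tolist(),round(x["conf"],2)) for x in r[:2]])
E
```

```text
[ 180.5 -623.7  225.7] [-0.   1.   0.1 -0. ] 0.0 18.8
scene bucket mark_of [([507.0, -271.0, 4.0], 0.56), ([721.0, -12.0, 1.0], 0.3)]
scene bucket find_in [([584.0, 209.0, 85.0], 0.93)]
scene lid mark_of [([519.0, 254.0, 144.0], 0.64), ([768.0, 252.0, 0.0], 0.26)]
scene lid find_in [([533.0, 253.0, 159.0], 0.68), ([447.0, -312.0, 29.0], 0.2)]
scene lid_knob mark_of [([516.0, 253.0, 181.0], 0.65), ([506.0, -266.0, 1.0], 0.55)]
scene lid_knob find_in [([528.0, 247.0, 158.0], 0.9)]
scene tray mark_of [([508.0, -264.0, 3.0], 0.92)]
scene tray find_in [([524.0, -271.0, 6.0], 0.83), ([585.0, 208.0, 84.0], 0.65)]
scene bark_long mark_of [([454.0, -196.0, 6.0], 0.97), ([773.0, -129.0, 1.0], 0.67)]
scene bark_long find_in [([462.0, -196.0, 29.0], 0.65)]
scene bark_short mark_of [([440.0, -315.0, 4.0], 0.97)]
scene bark_short find_in [([448.0, -312.0, 28.0], 0.63)]
scene branch mark_of [([558.0, -329.0, 6.0], 0.91)]
scene branch find_in [([561.0, -327.0, 28.0], 0.64)]
scene cone mark_of [([570.0, -202.0, 6.0], 0.8)]
scene cone find_in [([577.0, -208.0, 42.0], 0.72)]
scene dish mark_of [([774.0
[... 939 characters left out ...]
, 22.0], 0.92)]
side bark_short mark_of [([433.0, -318.0, 5.0], 0.59)]
side bark_short find_in [([436.0, -317.0, 34.0], 0.86)]
side branch mark_of [([561.0, -334.0, 7.0], 0.6)]
side branch find_in [([553.0, -344.0, 30.0], 0.63)]
side cone mark_of [([578.0, -209.0, 3.0], 0.93)]
side cone find_in [([566.0, -219.0, 37.0], 0.62), ([777.0, -131.0, 9.0], 0.28)]
side dish mark_of [([772.0, -136.0, 4.0], 0.72)]
side dish find_in [([492.0, 186.0, 82.0], 0.66), ([779.0, -132.0, 11.0], 0.61)]
side magnifier mark_of [([766.0, 249.0, -1.0], 0.83)]
side magnifier find_in [([770.0, 255.0, 10.0], 0.71)]
side flowerpot mark_of [([725.0, -9.0, -1.0], 0.9)]
side flowerpot find_in [([720.0, -22.0, 61.0], 0.58)]
```

Run:
```python
from h import *
s=manip.read_state();print(np.round(s["tcp_rot"],4))
cs=[manip.capture(n) for n in("scene","side")]
P=np.concatenate([cloud(c)[c["depth"]>0] for c in cs])
for n,x,y in[("bark_long",456,-195),("bark_short",437,-316),("branch",559,-331),("cone",574,-206)]:
    for lo in(12,18):
        m=(np.hypot(P[:,0]-x,P[:,1]-y)<62)&(P[:,2]>lo)&(P[:,2]<70)
        # keep within tray interior
        m&=(abs(P[:,0]-509)<124)&(abs(P[:,1]+264)<124)
        Q=P[m]
        r=cv2.minAreaRect(Q[:,:2].astype(np.float32)); 
        w=np.linalg.eigh(np.cov(Q[:,:2].T))[1][:,1]
        print(n,lo,len(Q),np.round(r[0]),np.round(r[1]),round(r[2]),"pca deg",round(np.degrees(np.arctan2(w[1],w[0]))%180),"top",np.percentile(Q[:,2],98).round())
Q=P[(np.hypot(P[:,0]-519,P[:,1]-253)<40)&(P[:,2]>165)&(P[:,2]<200)]
print("knob",cv2.minEnclosingCircle(Q[:,:2].astype(np.float32)),np.median(Q[Q[:,2]>185],0),Q[:,2].max())
Q=P[(np.hypot(P[:,0]-519,P[:,1]-253)<120)&(P[:,2]>152)&(P[:,2]<162)]
print("flange",cv2.minEnclosingCircle(Q[:,:2].astype(np.float32)))
```

```text
[0.     0.9901 0.1405 0.    ]
bark_long 12 1436 [ 452. -196.] [98. 45.] 77 pca deg 76 top 32.0
bark_long 18 1320 [ 452. -196.] [96. 45.] 77 pca deg 76 top 32.0
bark_short 12 1477 [ 439. -316.] [73. 50.] 50 pca deg 45 top 38.0
bark_short 18 1442 [ 439. -316.] [73. 49.] 50 pca deg 44 top 38.0
branch 12 1255 [ 544. -328.] [105.  56.] 72 pca deg 72 top 43.0
branch 18 1179 [ 556. -332.] [105.  29.] 71 pca deg 72 top 44.0
cone 12 858 [ 573. -206.] [76. 41.] 76 pca deg 76 top 48.0
cone 18 850 [ 573. -206.] [76. 41.] 76 pca deg 76 top 48.0
knob ((520.57958984375, 252.20298767089844), 16.678197860717773) [520.44840766 251.01640426 191.85124692] 195.26504997895327
flange ((517.73486328125, 254.04969787597656), 94.59361267089844)
```

View pics/scene1.png

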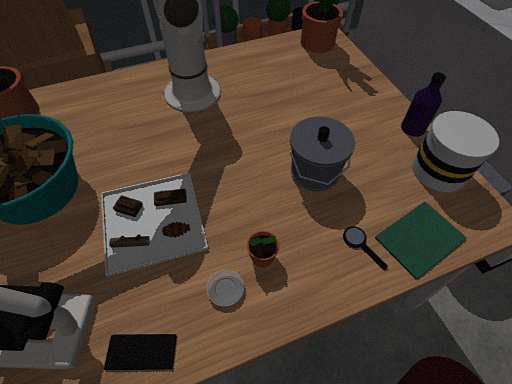

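View pics/side1.png

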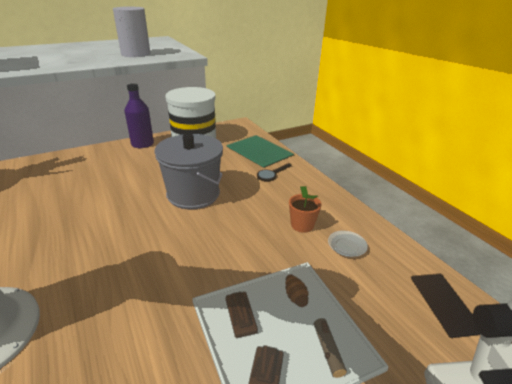

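```bash
cat >> h.py <<'E'
def plan(*wps):
    """world waypoints (x,y,z,phi) -> deltas in the current tool frame"""
    s=manip.read_state();q=s["tcp_rot"];p=np.array(s["eef_pos"])
    a=2*np.arctan2(q[2],q[1]);c,n=np.cos(a),np.sin(a);ph=np.degrees(a)
    print("t",round(s["t"],2),"pos",p.round(1),"phi",round(ph,1),"tilt",np.round([q[0],q[3]],3),"j",np.round(s["joint_positions"],2),"w",round(s["gripper_width"],1),"gf",round(s["gripper_force"],1),"F",np.round(s["force"],1))
    for x,y,z,f in wps:
        d=np.array([x,y,z])-p; t=(ph-f+90)%180-90
        print([[round(d[0]*c+d[1]*n,1),round(d[0]*n-d[1]*c,1),round(-d[2],1)],round(t,1)],"dist",round(np.linalg.norm(d)))
E
python3 -c "
from h import *
plan((480,-300,250,16),(519,253,240,16))"
```

```text
t 2.4 pos [ 180.8 -624.4  226.8] phi 16.1 tilt [0. 0.] j [ 1.55  0.5  -0.43  1.55  0.22  1.14 -0.21] w 92.0 gf 0.0 F [-0.2  0.5 -0.1]
[[np.float64(377.6), np.float64(-228.4), np.float64(-23.2)], np.float64(0.1)] dist 442
[[np.float64(568.9), np.float64(-748.7), np.float64(-13.2)], np.float64(0.1)] dist 940
```

>>> {"fn": "jog_arm", "kwargs": {"deltas": [[[378, -228, -23], 0, 0], [[378, -228, -23], 0, 0], [[378, -228, -23], 0, 0], [[378, -228, -23], 0, 0], [[378, -228, -23], 0, 0], [[378, -228, -23], 0, 0], [[378, -228, -23], 0, 0], [[569, -749, -13], 0, 0], [[569, -749, -13], 0, 0], [[569, -749, -13], 0, 0]]}}

```text
t: 3.65
eef_pos: [491.5, -114.6, 246.5]
tcp_rot: [0.0, 0.99, 0.14, 0.0]
force: [1.2, 0.5, -0.1]
gripper_width: 91.8
gripper_force: 0.0
```

```bash
python3 -c "
from h import *
plan((519,253,240,16),(519,253,164,16))"
```

```text
t 3.65 pos [ 491.5 -114.6  246.5] phi 16.1 tilt [0. 0.] j [ 0.79  0.25 -0.7   1.88  0.18  1.07 -1.28] w 91.8 gf 0.0 F [ 1.2  0.5 -0.1]
[[np.float64(128.6), np.float64(-345.4), np.float64(6.5)], np.float64(0.1)] dist 369
[[np.float64(128.6), np.float64(-345.4), np.float64(82.5)], np.float64(0.1)] dist 378
```

>>> {"fn": "jog_arm", "kwargs": {"deltas": [[[129, -345, 6], 0, 0], [[129, -345, 6], 0, 0], [[129, -345, 6], 0, 0], [[129, -345, 6], 0, 0], [[129, -345, 6], 0, 0], [[129, -345, 6], 0, 0], [[129, -345, 6], 0, 0.4], [[129, -345, 6], 0, 0.4], [[129, -345, 6], 0, 0.4], [[129, -345, 6], 0, 0.4]]}}

```text
t: 4.9
eef_pos: [519.9, 248.9, 240.3]
tcp_rot: [0.0, 0.99, 0.139, 0.0]
force: [-0.4, 0.2, 0.8]
gripper_width: 57.4
gripper_force: 0.0
```

Run:
```python
from h import *
plan((520,252,240,16),(520,252,164,16))
c=manip.capture("wrist")
for q in("lid_knob","lid"): print(q,[(world(x["at"],c).round(0),x["conf"]) for x in manip.mark_of(q,c)[:2]])
P=cloud(c);Q=P[(c["depth"]>0)&(P[...,2]>185)&(P[...,2]<200)&(np.hypot(P[...,0]-519,P[...,1]-253)<35)]
print(cv2.minEnclosingCircle(Q[:,:2].astype(np.float32)),Q[:,2].mean())
```

```text
t 4.9 pos [519.9 248.9 240.3] phi 16.0 tilt [0. 0.] j [ 0.13  0.44 -0.81  1.72  0.34  1.14 -2.07] w 57.4 gf 0.0 F [-0.4  0.2  0.8]
[[np.float64(0.9), np.float64(-3.0), np.float64(0.3)], np.float64(-0.0)] dist 3
[[np.float64(0.9), np.float64(-3.0), np.float64(76.3)], np.float64(-0.0)] dist 76
lid_knob [(array([524., 256., 174.]), 0.84)]
lid [(array([520., 255., 146.]), 0.76)]
((519.960693359375, 256.0981750488281), 14.88903522491455) 191.74302753020248
```

>>> {"fn": "jog_arm", "kwargs": {"deltas": [[[1, -5, 40], 0, 0.4], [[1, -5, 60], 0, 0.4], [[1, -5, 70], 0, 0.4], [[1, -5, 76], 0, 0.4], [[1, -5, 76], 0, 0.4], [[1, -5, 76], 0, 0.8], [[1, -5, 76], 0, 0.8], [[1, -5, 76], 0, 0.8], [[1, -5, 76], 0, 0.8], [[1, -5, 76], 0, 0.8]], "force": 25}}

```text
t: 6.3
eef_pos: [519.1, 255.8, 164.6]
tcp_rot: [0.0, 0.99, 0.14, 0.0]
force: [-0.2, -0.4, 2.9]
gripper_width: 29.6
gripper_force: 25.0
```

Run:
```python
from h import *
plan((520,252,230,16),(490,20,230,16),(490,20,60,16),(490,20,25,16))
```

```text
t 6.3 pos [519.1 255.8 164.6] phi 16.1 tilt [0. 0.] j [ 0.08  0.52 -0.77  1.78  0.42  1.01 -2.14] w 29.6 gf 25.0 F [-0.2 -0.4  2.9]
[[np.float64(-0.2), np.float64(3.9), np.float64(-65.4)], np.float64(0.1)] dist 66
[[np.float64(-93.5), np.float64(218.4), np.float64(-65.4)], np.float64(0.1)] dist 246
[[np.float64(-93.5), np.float64(218.4), np.float64(104.6)], np.float64(0.1)] dist 260
[[np.float64(-93.5), np.float64(218.4), np.float64(139.6)], np.float64(0.1)] dist 276
```

>>> {"fn": "jog_arm", "kwargs": {"deltas": [[[0, 0, -30], 0, 0.8], [[0, 0, -65], 0, 0.8], [[-15, 40, -65], 0, 0.8], [[-40, 95, -65], 0, 0.8], [[-67, 157, -65], 0, 0.8], [[-93, 218, -50], 0, 0.8], [[-93, 218, 0], 0, 0.8], [[-93, 218, 50], 0, 0.8], [[-93, 218, 100], 0, 0.8], [[-93, 218, 120], 0, 0.8]]}}

```text
t: 7.55
eef_pos: [487.8, 20.4, 41.6]
tcp_rot: [-0.001, 0.99, 0.141, -0.002]
force: [-0.6, -1.3, -0.6]
gripper_width: 29.7
gripper_force: 25.0
```

Run:
```python
from h import *
plan((490,20,25,16),(490,20,110,16))
```

```text
t 7.55 pos [487.8  20.4  41.6] phi 16.2 tilt [-0.001 -0.002] j [ 0.42  0.56 -0.63  2.07  0.51  0.68 -1.84] w 29.7 gf 25.0 F [-0.6 -1.3 -0.6]
[[np.float64(2.0), np.float64(0.9), np.float64(16.6)], np.float64(0.2)] dist 17
[[np.float64(2.0), np.float64(0.9), np.float64(-68.4)], np.float64(0.2)] dist 68
```

>>> {"fn": "jog_arm", "kwargs": {"deltas": [[[0, 0, 8], 0, 0.8], [[0, 0, 15], 0, 0.8], [[0, 0, 19], 0, 0.8], [[0, 0, 19.5], 0, 0.8], [[0, 0, 19.5], 0, 0.4], [[0, 0, 19.5], 0, 0.4], [[0, 0, 19.5], 0, 0.4], [[0, 0, -20], 0, 0.4], [[0, 0, -70], 0, 0.3], [[0, 0, -120], 0, 0.3]]}}

```text
t: 8.8
eef_pos: [489.8, 20.6, 165.5]
tcp_rot: [-0.0, 0.99, 0.141, -0.0]
force: [1.3, -1.0, 0.1]
gripper_width: 64.0
gripper_force: 0.0
```

Run:
```python
from h import *
plan((452,-196,110,76),(452,-196,60,76),(452,-196,9,76))
```

```text
t 8.8 pos [489.8  20.6 165.5] phi 16.2 tilt [-0. -0.] j [ 0.56  0.36 -0.78  1.99  0.32  0.91 -1.67] w 64.0 gf 0.0 F [ 1.3 -1.   0.1]
[[np.float64(-96.6), np.float64(197.5), np.float64(55.5)], np.float64(-59.8)] dist 227
[[np.float64(-96.6), np.float64(197.5), np.float64(105.5)], np.float64(-59.8)] dist 244
[[np.float64(-96.6), np.float64(197.5), np.float64(156.5)], np.float64(-59.8)] dist 270
```

>>> {"fn": "jog_arm", "kwargs": {"deltas": [[[-10, 30, 0], 10, 0.3], [[-30, 70, 0], 20, 0.3], [[-50, 110, 0], 30, 0.3], [[-70, 150, 10], 40, 0.3], [[-97, 197, 20], 50, 0.3], [[-97, 197, 30], 60, 0.3], [[-97, 197, 40], 70, 0.3], [[-97, 197, 50], 80, 0.3], [[-97, 197, 55], 90, 0.3], [[-97, 197, 55], 100, 0.3]]}}

```text
t: 10.05
eef_pos: [449.3, -195.6, 106.8]
tcp_rot: [0.001, 0.759, -0.652, -0.003]
force: [0.4, -0.0, -1.2]
gripper_width: 64.5
gripper_force: 0.0
```

Run:
```python
from h import *
plan((452,-196,60,76),(452,-196,9,76))
c=manip.capture("wrist");save(c,"w1.png")
P=cloud(c);
Q=P[(c["depth"]>0)&(P[...,2]>14)&(P[...,2]<45)&(np.hypot(P[...,0]-452,P[...,1]+196)<60)]
print(len(Q),cv2.minAreaRect(Q[:,:2].astype(np.float32)))
print([(world(x["at"],c).round(0),x["conf"]) for x in manip.mark_of("bark_long",c)[:2]])
```

```text
t 10.05 pos [ 449.3 -195.6  106.8] phi -81.3 tilt [ 0.001 -0.003] j [ 0.25  0.36  0.13  2.05 -0.07  0.74 -2.57] w 64.5 gf 0.0 F [ 0.4 -0.  -1.2]
[[np.float64(0.8), np.float64(-2.6), np.float64(46.8)], np.float64(22.7)] dist 47
[[np.float64(0.8), np.float64(-2.6), np.float64(97.8)], np.float64(22.7)] dist 98
6266 ((451.0584411621094, -195.19073486328125), (93.24523162841797, 44.04299545288086), 76.77950286865234)
[(array([ 451., -192.,    5.]), 0.58)]
```

>>> {"fn": "jog_arm", "kwargs": {"deltas": [[[0, 0, 0], -10, 0.3], [[0, 0, 0], -20, 0.3], [[0, 0, 0], -30, 0.3], [[0, 0, 0], -40, 0.3], [[0, 0, 0], -50, 0.3], [[0, 0, 0], -60, 0.3], [[0, 0, 0], -70, 0.3], [[0, 0, 0], -80, 0.3], [[0, 0, 0], -90, 0.3], [[0, 0, 0], -100, 0.3]]}}

```text
t: 11.4
eef_pos: [450.6, -195.0, 107.8]
tcp_rot: [-0.002, 0.986, 0.169, -0.002]
force: [-0.8, -0.2, 0.6]
gripper_width: 64.0
gripper_force: 0.0
```

Run:
```python
from h import *
plan((451.3,-195.5,100,76.8),(451.3,-195.5,9,76.8))
```

```text
t 11.4 pos [ 450.6 -195.   107.8] phi 19.5 tilt [-0.002 -0.002] j [ 0.57  0.37 -0.26  2.04  0.13  0.75 -1.  ] w 64.0 gf 0.0 F [-0.8 -0.2  0.6]
[[np.float64(0.5), np.float64(0.7), np.float64(7.8)], np.float64(-57.3)] dist 8
[[np.float64(0.5), np.float64(0.7), np.float64(98.8)], np.float64(-57.3)] dist 99
```

>>> {"fn": "jog_arm", "kwargs": {"deltas": [[[0, 0, 5], -10, 0.3], [[0, 0, 10], -20, 0.3], [[0, 0, 20], -30, 0.3], [[0, 1, 30], -40, 0.3], [[0, 1, 40], -50, 0.3], [[0, 1, 50], -57, 0.3], [[0, 1, 55], -57, 0.3], [[0, 1, 75], -57, 0.3], [[0, 1, 93], -57, 0.3], [[0, 1, 98], -57, 0.3]]}}

```text
t: 12.65
eef_pos: [449.2, -195.5, 8.3]
tcp_rot: [-0.004, 0.788, 0.615, -0.002]
force: [-1.2, -0.4, -0.3]
gripper_width: 64.4
gripper_force: 0.0
```

Run:
```python
from h import *
plan((451.3,-195.5,9,76.8),(451,-195,230,76.8),(518,254,230,76.8),(518,254,105,76.8))
```

```text
t 12.65 pos [ 449.2 -195.5    8.3] phi 75.9 tilt [-0.004 -0.002] j [ 0.68  0.57 -0.39  2.08  0.39  0.57 -0.23] w 64.4 gf 0.0 F [-1.2 -0.4 -0.3]
[[np.float64(0.5), np.float64(2.0), np.float64(-0.7)], np.float64(-0.9)] dist 2
[[np.float64(0.9), np.float64(1.6), np.float64(-221.7)], np.float64(-0.9)] dist 222
[[np.float64(452.7), np.float64(-42.5), np.float64(-221.7)], np.float64(-0.9)] dist 506
[[np.float64(452.7), np.float64(-42.5), np.float64(-96.7)], np.float64(-0.9)] dist 465
```

>>> {"fn": "jog_arm", "kwargs": {"deltas": [[[0, 0, 0], 0, 0.8], [[0, 0, 0], 0, 0.8], [[0, 0, 0], 0, 0.8], [[0, 0, 0], 0, 0.8], [[0, 0, 0], 0, 0.8], [[0, 0, -30], 0, 0.8], [[0, 0, -80], 0, 0.8], [[0, 0, -140], 0, 0.8], [[0, 0, -190], 0, 0.8], [[30, -3, -222], 0, 0.8]], "force": 30}}

```text
t: 13.9
eef_pos: [455.8, -168.9, 233.7]
tcp_rot: [-0.001, 0.79, 0.614, -0.001]
force: [0.7, -0.7, -0.8]
gripper_width: 43.9
gripper_force: 30.0
```

Run:
```python
from h import *
plan((518,254,230,76.8),(518,254,105,76.8))
```

```text
t 13.9 pos [ 455.8 -168.9  233.7] phi 75.7 tilt [-0.001 -0.001] j [ 0.8   0.21 -0.56  1.94  0.13  1.03 -0.07] w 43.9 gf 30.0 F [ 0.7 -0.7 -0.8]
[[np.float64(425.1), np.float64(-44.2), np.float64(3.7)], np.float64(-1.1)] dist 427
[[np.float64(425.1), np.float64(-44.2), np.float64(128.7)], np.float64(-1.1)] dist 446
```

>>> {"fn": "jog_arm", "kwargs": {"deltas": [[[60, -6, 3], 0, 0.8], [[120, -12, 3], 0, 0.8], [[180, -18, 3], 0, 0.8], [[240, -24, 3], 0, 0.8], [[300, -31, 3], 0, 0.8], [[360, -37, 3], 0, 0.8], [[400, -42, 3], 0, 0.8], [[425, -44, 3], 0, 0.8], [[425, -44, 10], 0, 0.8], [[425, -44, 30], 0, 0.8]]}}

```text
t: 15.15
eef_pos: [516.2, 255.3, 201.2]
tcp_rot: [-0.002, 0.788, 0.615, -0.001]
force: [0.5, -0.5, -0.7]
gripper_width: 43.9
gripper_force: 30.0
```

Run:
```python
from h import *
plan((518,254,105,76.8),(518,254,230,76.8),(439,-316,230,47))
```

```text
t 15.15 pos [516.2 255.3 201.2] phi 75.9 tilt [-0.002 -0.001] j [ 0.06  0.46 -0.73  1.76  0.34  1.06 -1.03] w 43.9 gf 30.0 F [ 0.5 -0.5 -0.7]
[[np.float64(-0.8), np.float64(2.1), np.float64(96.2)], np.float64(-0.9)] dist 96
[[np.float64(-0.8), np.float64(2.1), np.float64(-28.8)], np.float64(-0.9)] dist 29
[[np.float64(-572.9), np.float64(64.2), np.float64(-28.8)], np.float64(28.9)] dist 577
```

>>> {"fn": "jog_arm", "kwargs": {"deltas": [[[0, 2, 45], 0, 0.8], [[0, 2, 80], 0, 0.8], [[0, 2, 96], 0, 0.8], [[0, 2, 96], 0, 0.8], [[0, 2, 96], 0, 0.3], [[0, 2, 96], 0, 0.3], [[0, 2, 96], 0, 0.3], [[0, 2, 50], 0, 0.3], [[0, 2, 0], 0, 0.3], [[-40, 5, -28], 0, 0.3]]}}

```text
t: 16.4
eef_pos: [511.8, 220.3, 233.4]
tcp_rot: [-0.003, 0.787, 0.618, 0.002]
force: [-0.6, -0.5, 0.4]
gripper_width: 64.2
gripper_force: 0.0
```

Run:
```python
from h import *
plan((439,-316,200,48))
```

```text
t 16.4 pos [511.8 220.3 233.4] phi 76.3 tilt [-0.003  0.002] j [ 0.15  0.39 -0.75  1.77  0.29  1.09 -0.94] w 64.2 gf 0.0 F [-0.6 -0.5  0.4]
[[np.float64(-538.3), np.float64(56.5), np.float64(33.4)], np.float64(28.3)] dist 542
```

>>> {"fn": "jog_arm", "kwargs": {"deltas": [[[-60, 6, 0], 0, 0.3], [[-120, 12, 0], 4, 0.3], [[-180, 19, 0], 8, 0.3], [[-240, 25, 0], 12, 0.3], [[-300, 31, 10], 16, 0.3], [[-360, 38, 20], 20, 0.3], [[-420, 44, 40], 24, 0.3], [[-480, 50, 60], 28, 0.3], [[-538, 56, 90], 28, 0.3], [[-538, 56, 110], 28, 0.3]]}}

```text
t: 17.65
eef_pos: [432.3, -324.5, 118.4]
tcp_rot: [-0.001, 0.915, 0.403, -0.003]
force: [0.2, 1.0, -0.0]
gripper_width: 64.3
gripper_force: 0.0
```

Run:
```python
from h import *
c=manip.capture("wrist")
P=cloud(c);
Q=P[(c["depth"]>0)&(P[...,2]>14)&(P[...,2]<45)&(np.hypot(P[...,0]-439,P[...,1]+316)<55)]
r=cv2.minAreaRect(Q[:,:2].astype(np.float32));print(len(Q),r)
plan((439,-316,60,48),(439,-316,9,48),(r[0][0],r[0][1],9,48))
```

```text
5114 ((438.529052734375, -315.59814453125), (69.966552734375, 48.012062072753906), 49.58831787109375)
t 17.7 pos [ 431.4 -321.4  115.7] phi 47.7 tilt [-0.004 -0.003] j [ 0.91  0.45 -0.4   1.92  0.23  0.83 -0.35] w 64.4 gf 0.0 F [-0.9  0.6 -2. ]
[[np.float64(9.1), np.float64(2.0), np.float64(55.7)], np.float64(-0.3)] dist 56
[[np.float64(9.1), np.float64(2.0), np.float64(106.7)], np.float64(-0.3)] dist 107
[[np.float64(9.1), np.float64(1.4), np.float64(106.7)], np.float64(-0.3)] dist 107
```

>>> {"fn": "jog_arm", "kwargs": {"deltas": [[[3, 1, 15], -1, 0.2], [[7, 1, 30], -2, 0.2], [[7, 1, 45], -2, 0.2], [[7, 1, 55], -2, 0.2], [[7, 1, 58], -2, 0.2], [[7, 1, 58], -2, 0.2], [[7, 1, 58], -2, 0.2], [[7, 1, 58], -2, 0.2], [[7, 1, 58], -2, 0.2], [[7, 1, 58], -2, 0.2]]}}

```text
t: 18.95
eef_pos: [439.4, -314.4, 61.2]
tcp_rot: [-0.002, 0.906, 0.422, -0.002]
force: [0.9, -0.1, -0.2]
gripper_width: 73.4
gripper_force: 0.0
```

Run:
```python
from h import *
plan((438.5,-315.6,9,49))
```

```text
t 18.95 pos [ 439.4 -314.4   61.2] phi 50.0 tilt [-0.002 -0.002] j [ 0.87  0.53 -0.38  1.94  0.29  0.72 -0.38] w 73.4 gf 0.0 F [ 0.9 -0.1 -0.2]
[[np.float64(-1.5), np.float64(0.1), np.float64(52.2)], np.float64(1.0)] dist 52
```

>>> {"fn": "jog_arm", "kwargs": {"deltas": [[[-1, 0, 30], 1, 0.2], [[-1, 0, 45], 1, 0.2], [[-1, 0, 52], 1, 0.2], [[-1, 0, 52], 1, 0.8], [[-1, 0, 52], 1, 0.8], [[-1, 0, 52], 1, 0.8], [[-1, 0, 52], 1, 0.8], [[-1, 0, 20], 1, 0.8], [[-1, 0, -40], 1, 0.8], [[-1, 0, -100], 1, 0.8]]}}

```text
t: 20.2
eef_pos: [438.8, -314.9, 162.4]
tcp_rot: [-0.003, 0.91, 0.414, -0.002]
force: [0.1, -0.7, -0.5]
gripper_width: 47.5
gripper_force: 30.0
```

Run:
```python
from h import *
plan((510,220,240,76),(518,254,240,76))
```

```text
t 20.2 pos [ 438.8 -314.9  162.4] phi 49.0 tilt [-0.003 -0.002] j [ 0.93  0.39 -0.43  1.88  0.2   0.92 -0.32] w 47.5 gf 30.0 F [ 0.1 -0.7 -0.5]
[[np.float64(450.2), np.float64(-297.4), np.float64(-77.6)], np.float64(-27.0)] dist 545
[[np.float64(481.1), np.float64(-313.7), np.float64(-77.6)], np.float64(-27.0)] dist 580
```

>>> {"fn": "jog_arm", "kwargs": {"deltas": [[[30, -20, -50], 0, 0.8], [[80, -52, -77], 0, 0.8], [[130, -85, -77], 0, 0.8], [[180, -117, -77], 0, 0.8], [[230, -150, -77], 0, 0.8], [[280, -183, -77], 0, 0.8], [[330, -215, -77], 0, 0.8], [[380, -248, -77], 0, 0.8], [[430, -280, -77], 0, 0.8], [[481, -314, -77], 0, 0.8]]}}

```text
t: 21.45
eef_pos: [519.0, 254.8, 238.9]
tcp_rot: [-0.002, 0.91, 0.414, -0.002]
force: [1.2, -0.4, -0.3]
gripper_width: 47.6
gripper_force: 30.0
```

Run:
```python
from h import *
plan((518,254,105,49))
```

```text
t 21.45 pos [519.  254.8 238.9] phi 48.9 tilt [-0.002 -0.002] j [ 0.06  0.42 -0.73  1.71  0.3   1.13 -1.47] w 47.6 gf 30.0 F [ 1.2 -0.4 -0.3]
[[np.float64(-1.2), np.float64(-0.2), np.float64(133.9)], np.float64(-0.1)] dist 134
```

>>> {"fn": "jog_arm", "kwargs": {"deltas": [[[-1, 0, 50], 0, 0.8], [[-1, 0, 100], 0, 0.8], [[-1, 0, 130], 0, 0.8], [[-1, 0, 134], 0, 0.8], [[-1, 0, 134], 0, 0.3], [[-1, 0, 134], 0, 0.3], [[-1, 0, 134], 0, 0.3], [[-1, 0, 80], 0, 0.3], [[-1, 0, 30], 0, 0.4], [[-20, 12, 0], 0, 0.5]]}}

```text
t: 22.7
eef_pos: [515.4, 233.2, 242.6]
tcp_rot: [-0.003, 0.909, 0.416, 0.0]
force: [0.7, -0.4, -0.3]
gripper_width: 49.5
gripper_force: 0.0
```

Run:
```python
from h import *
plan((558,-331,230,72))
c=manip.capture("scene");save(c,"scene2.png")
```

```text
t 22.7 pos [515.4 233.2 242.6] phi 49.1 tilt [-0.003  0.   ] j [ 0.12  0.39 -0.74  1.74  0.28  1.12 -1.43] w 49.5 gf 0.0 F [ 0.7 -0.4 -0.3]
[[np.float64(-398.8), np.float64(401.3), np.float64(12.6)], np.float64(-22.9)] dist 566
```

View pics/scene2.png

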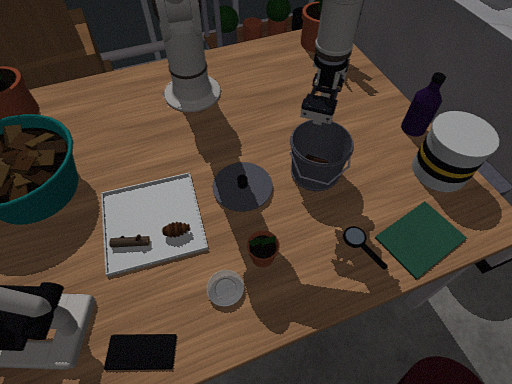

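The lid lies on the bench at (242,185), bark shows in the bucket at (315,160), and the branch (130,242) and cone (176,230) are still in the tray.

>>> {"fn": "jog_arm", "kwargs": {"deltas": [[[-41, 41, 0], 0, 0.5], [[-82, 82, 0], -3, 0.5], [[-123, 123, 0], -6, 0.5], [[-164, 164, 0], -9, 0.5], [[-205, 206, 0], -12, 0.5], [[-246, 247, 0], -15, 0.5], [[-287, 289, 20], -18, 0.5], [[-328, 330, 40], -21, 0.5], [[-370, 372, 70], -23, 0.5], [[-399, 401, 110], -23, 0.5]]}}

```text
t: 24.0
eef_pos: [555.2, -337.4, 128.1]
tcp_rot: [-0.0, 0.81, 0.587, -0.001]
force: [0.5, -0.4, 1.3]
gripper_width: 46.1
gripper_force: 0.0
```

Run:
```python
from h import *
manip.capture("side");manip.capture("side")
c=manip.capture("wrist");save(c,"w2.png")
P=cloud(c);
Q=P[(c["depth"]>0)&(P[...,2]>18)&(P[...,2]<50)&(np.hypot(P[...,0]-558,P[...,1]+331)<62)]
r=cv2.minAreaRect(Q[:,:2].astype(np.float32));print(len(Q),r)
S=Q[Q[:,2]>35];print("stub",len(S),S.mean(0),S.min(0),S.max(0))
plan((r[0][0],r[0][1],60,72),(r[0][0],r[0][1],9,72))
```

```text
3910 ((556.388916015625, -330.6809387207031), (102.10741424560547, 27.973424911499023), 71.00723266601562)
stub 241 [ 564.90994073 -303.32903063   42.90042048] [ 559.45943717 -311.52368148   35.05810304] [ 570.3032462  -296.64267186   47.23870275]
t 24.15 pos [ 551.1 -336.6  123.9] phi 71.6 tilt [-0.005 -0.003] j [ 0.9   0.64 -0.56  1.63  0.39  1.   -0.11] w 45.9 gf 0.0 F [1.1 1.3 0.7]
[[np.float64(7.2), np.float64(3.1), np.float64(63.9)], np.float64(-0.4)] dist 64
[[np.float64(7.2), np.float64(3.1), np.float64(114.9)], np.float64(-0.4)] dist 115
```

View pics/w2.png

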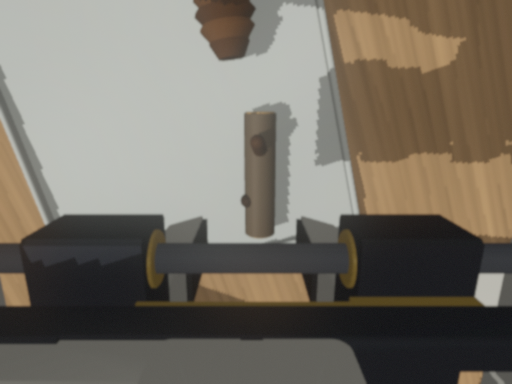

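The branch lies at (260,175), clear of the cone, its stub at (258,145) and a side knot at (246,200); its middle is free to grip.

>>> {"fn": "jog_arm", "kwargs": {"deltas": [[[3, 1, 20], 0, 0.5], [[6, 2, 40], 0, 0.5], [[6, 2, 55], 0, 0.5], [[6, 2, 65], 0, 0.5], [[6, 2, 65], 0, 0.5], [[6, 2, 65], 0, 0.5], [[6, 2, 65], 0, 0.5], [[6, 2, 65], 0, 0.5], [[6, 2, 65], 0, 0.5], [[6, 2, 65], 0, 0.5]]}}

```text
t: 25.4
eef_pos: [557.8, -328.3, 62.4]
tcp_rot: [-0.003, 0.809, 0.587, -0.002]
force: [0.1, -0.2, -0.6]
gripper_width: 45.6
gripper_force: 0.0
```

Run:
```python
from h import *
plan((556.4,-330.7,9,71))
```

```text
t 25.4 pos [ 557.8 -328.3   62.4] phi 72.0 tilt [-0.003 -0.002] j [ 0.86  0.72 -0.53  1.66  0.44  0.89 -0.16] w 45.6 gf 0.0 F [ 0.1 -0.2 -0.6]
[[np.float64(-2.8), np.float64(-0.6), np.float64(53.4)], np.float64(1.0)] dist 53
```

>>> {"fn": "jog_arm", "kwargs": {"deltas": [[[-3, 0, 30], 1, 0.5], [[-3, 0, 46], 1, 0.5], [[-3, 0, 53], 1, 0.5], [[-3, 0, 53], 1, 0.9], [[-3, 0, 53], 1, 0.9], [[-3, 0, 53], 1, 0.9], [[-3, 0, 53], 1, 0.9], [[-3, 0, 20], 1, 0.9], [[-3, 0, -40], 1, 0.9], [[-3, 0, -100], 1, 0.9]]}}

```text
t: 26.65
eef_pos: [557.0, -331.0, 163.6]
tcp_rot: [-0.003, 0.814, 0.581, -0.002]
force: [0.1, -0.7, -0.5]
gripper_width: 21.6
gripper_force: 30.0
```

Run:
```python
from h import *
plan((518,254,240,71))
```

```text
t 26.65 pos [ 557.  -331.   163.6] phi 71.0 tilt [-0.003 -0.002] j [ 0.9   0.6  -0.58  1.6   0.36  1.06 -0.11] w 21.6 gf 30.0 F [ 0.1 -0.7 -0.5]
[[np.float64(540.3), np.float64(-227.6), np.float64(-76.4)], np.float64(-0.0)] dist 591
```

>>> {"fn": "jog_arm", "kwargs": {"deltas": [[[30, -12, -50], 0, 0.9], [[85, -36, -76], 0, 0.9], [[142, -60, -76], 0, 0.9], [[200, -84, -76], 0, 0.9], [[257, -108, -76], 0, 0.9], [[314, -132, -76], 0, 0.9], [[371, -156, -76], 0, 0.9], [[428, -180, -76], 0, 0.9], [[485, -204, -76], 0, 0.9], [[540, -228, -76], 0, 0.9]]}}

```text
t: 27.9
eef_pos: [518.3, 255.1, 240.1]
tcp_rot: [-0.002, 0.814, 0.58, -0.002]
force: [1.1, -0.6, 0.2]
gripper_width: 21.6
gripper_force: 30.0
```

Run:
```python
from h import *
plan((518,254,105,71))
for n in ["scene","side"]:
    c=manip.capture(n);P=cloud(c)
    m=(c["depth"]>0)&(np.hypot(P[...,0]-518,P[...,1]-254)<72)&(P[...,2]>5)&(P[...,2]<140)
    print(n,m.sum(),np.percentile(P[m][:,2],[5,25,50,75,95,99]).round() if m.sum() else 0)
```

```text
t 27.9 pos [518.3 255.1 240.1] phi 70.9 tilt [-0.002 -0.002] j [ 0.11  0.44 -0.8   1.71  0.34  1.14 -1.12] w 21.6 gf 30.0 F [ 1.1 -0.6  0.2]
[[np.float64(-1.1), np.float64(0.1), np.float64(135.1)], np.float64(-0.1)] dist 135
scene 334 [ 7. 17. 33. 56. 61. 64.]
side 15 [11. 13. 14. 19. 24. 26.]
```

>>> {"fn": "jog_arm", "kwargs": {"deltas": [[[-1, 0, 50], 0, 0.9], [[-1, 0, 100], 0, 0.9], [[-1, 0, 130], 0, 0.9], [[-1, 0, 136], 0, 0.9], [[-1, 0, 136], 0, 0.5], [[-1, 0, 136], 0, 0.5], [[-1, 0, 136], 0, 0.5], [[-1, 0, 80], 0, 0.5], [[-1, 0, 30], 0, 0.5], [[-1, 0, 0], 0, 0.5]]}}

```text
t: 29.25
eef_pos: [519.3, 253.3, 243.5]
tcp_rot: [-0.002, 0.814, 0.581, 0.0]
force: [1.1, 0.5, -0.3]
gripper_width: 45.6
gripper_force: 0.0
```

Run:
```python
from h import *
plan((490,20,165,16))
c=manip.capture("wrist");save(c,"w3.png");P=cloud(c)
m=(c["depth"]>0)&(np.hypot(P[...,0]-518,P[...,1]-254)<78)&(P[...,2]>5)&(P[...,2]<175)
print(m.sum(),np.percentile(P[m][:,2],[5,25,50,75,95,99,100]).round())
Q=P[(c["depth"]>0)&(abs(P[...,2]-150)<4)&(np.hypot(P[...,0]-518,P[...,1]-254)<110)]
if len(Q)>50:
    A=np.c_[2*Q[:,:2],np.ones(len(Q))];s=np.linalg.lstsq(A,(Q[:,:2]**2).sum(1),rcond=None)[0]
    print("rim",len(Q),s[:2],np.sqrt(s[2]+s[0]**2+s[1]**2))
c=manip.capture("scene");P=cloud(c)
Q=P[(c["depth"]>0)&(abs(P[...,2]-150)<4)&(np.hypot(P[...,0]-518,P[...,1]-254)<110)]
A=np.c_[2*Q[:,:2],np.ones(len(Q))];s=np.linalg.lstsq(A,(Q[:,:2]**2).sum(1),rcond=None)[0]
print("rim",len(Q),s[:2],np.sqrt(s[2]+s[0]**2+s[1]**2))
Q=P[(c["depth"]>0)&(P[...,2]>38)&(P[...,2]<60)&(np.hypot(P[...,0]-490,P[...,1]-20)<40)]
print("knob",cv2.minEnclosingCircle(Q[:,:2].astype(np.float32)),Q[:,2].max())
```

```text
t 29.25 pos [519.3 253.3 243.5] phi 71.0 tilt [-0.002  0.   ] j [ 0.12  0.43 -0.81  1.71  0.34  1.14 -1.11] w 45.6 gf 0.0 F [ 1.1  0.5 -0.3]
[[np.float64(-230.1), np.float64(48.4), np.float64(78.5)], np.float64(55.0)] dist 248
15128 [  5.  21.  52.  78.  90. 101. 120.]
rim 3071 [519.65181679 256.63936703] 84.91744897423675
rim 298 [520.51365117 254.88864139] 85.42406379164028
knob ((490.4732666015625, 21.5084228515625), 16.570810317993164) 56.84080958471427
```

View pics/w3.png

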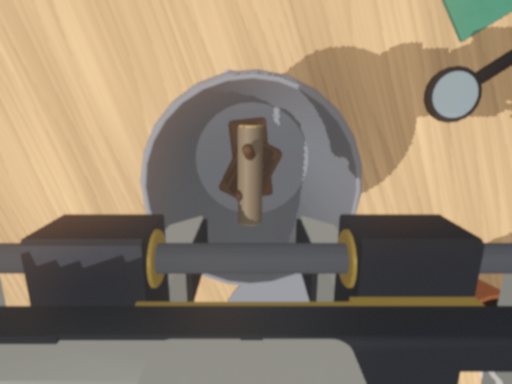

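All three pieces lie in the bucket, branch on top at (250,170), its highest point around 100 mm, below the lid's plug.

>>> {"fn": "jog_arm", "kwargs": {"deltas": [[[-50, 10, 0], 0, 0.5], [[-110, 23, 0], 0, 0.4], [[-170, 36, 20], 0, 0.4], [[-230, 48, 60], 0, 0.4], [[-230, 48, 110], 0, 0.4], [[-230, 48, 125], 0, 0.4], [[-230, 48, 125], 0, 0.4], [[-230, 48, 125], 0, 0.4], [[-230, 48, 125], 0, 0.4], [[-230, 48, 125], 0, 0.4]]}}

```text
t: 30.6
eef_pos: [488.7, 20.1, 115.5]
tcp_rot: [-0.002, 0.814, 0.581, -0.001]
force: [0.3, -0.2, -0.2]
gripper_width: 55.2
gripper_force: 0.0
```

Run:
```python
from h import *
c=manip.capture("wrist");P=cloud(c)
Q=P[(c["depth"]>0)&(P[...,2]>44)&(P[...,2]<60)&(np.hypot(P[...,0]-490,P[...,1]-20)<35)]
r=cv2.minEnclosingCircle(Q[:,:2].astype(np.float32));print(r,Q[:,2].mean())
Q=P[(c["depth"]>0)&(P[...,2]>12)&(P[...,2]<20)&(np.hypot(P[...,0]-490,P[...,1]-20)<110)]
print("flange",Q.min(0),Q.max(0))
plan((*r[0],25,71))
```

```text
((491.33111572265625, 21.58864402770996), 14.973014831542969) 51.37558751554019
flange [400.02505919 -69.95774704  12.24302215] [581.92609599 112.87814165  19.88500276]
t 30.65 pos [488.4  19.9 115.3] phi 71.0 tilt [-0.002 -0.001] j [ 0.5   0.43 -0.71  2.03  0.38  0.81 -0.76] w 54.8 gf 0.0 F [-0.4  0.   0.3]
[[np.float64(2.5), np.float64(2.2), np.float64(90.3)], np.float64(-0.0)] dist 90
```

>>> {"fn": "jog_arm", "kwargs": {"deltas": [[[2, 2, 40], 0, 0.4], [[2, 2, 70], 0, 0.4], [[2, 2, 84], 0, 0.4], [[2, 2, 90], 0, 0.4], [[2, 2, 90], 0, 0.4], [[2, 2, 90], 0, 0.8], [[2, 2, 90], 0, 0.8], [[2, 2, 90], 0, 0.8], [[2, 2, 90], 0, 0.8], [[2, 2, 90], 0, 0.8]], "force": 30}}

```text
t: 31.9
eef_pos: [490.3, 21.0, 24.9]
tcp_rot: [-0.002, 0.814, 0.58, -0.002]
force: [-0.5, -0.6, 5.9]
gripper_width: 29.5
gripper_force: 30.0
```

Run:
```python
from h import *
plan((491,21,240,71),(520,256,240,71))
```

```text
t 31.9 pos [490.3  21.   24.9] phi 71.0 tilt [-0.002 -0.002] j [ 0.39  0.58 -0.59  2.07  0.53  0.65 -0.89] w 29.5 gf 30.0 F [-0.5 -0.6  5.9]
[[np.float64(0.2), np.float64(0.7), np.float64(-215.1)], np.float64(-0.0)] dist 215
[[np.float64(231.8), np.float64(-48.6), np.float64(-215.1)], np.float64(-0.0)] dist 320
```

>>> {"fn": "jog_arm", "kwargs": {"deltas": [[[0, 0, -30], 0, 0.8], [[0, 0, -85], 0, 0.8], [[0, 0, -140], 0, 0.8], [[0, 0, -190], 0, 0.8], [[20, -4, -215], 0, 0.8], [[75, -16, -215], 0, 0.8], [[130, -27, -215], 0, 0.8], [[185, -39, -215], 0, 0.8], [[232, -49, -215], 0, 0.8], [[232, -49, -215], 0, 0.8]]}}

```text
t: 33.15
eef_pos: [518.6, 261.5, 239.6]
tcp_rot: [-0.004, 0.812, 0.584, -0.001]
force: [0.5, -0.4, -1.3]
gripper_width: 29.2
gripper_force: 30.0
```

Run:
```python
from h import *
plan((520,256,185,71),(520,256,166,71))
```

```text
t 33.15 pos [518.6 261.5 239.6] phi 71.4 tilt [-0.004 -0.001] j [ 0.13  0.46 -0.84  1.7   0.36  1.15 -1.13] w 29.2 gf 30.0 F [ 0.5 -0.4 -1.3]
[[np.float64(-4.7), np.float64(3.1), np.float64(54.6)], np.float64(0.4)] dist 55
[[np.float64(-4.7), np.float64(3.1), np.float64(73.6)], np.float64(0.4)] dist 74
```

>>> {"fn": "jog_arm", "kwargs": {"deltas": [[[0, 0, 0], 0, 0.8], [[0, 0, 0], 0, 0.8], [[0, 0, 15], 0, 0.8], [[0, 0, 30], 0, 0.8], [[0, 0, 45], 0, 0.8], [[0, 0, 52], 0, 0.8], [[0, 0, 52], 0, 0.8], [[0, 0, 52], 0, 0.8], [[0, 0, 52], 0, 0.8], [[0, 0, 52], 0, 0.8]]}}

```text
t: 34.4
eef_pos: [520.4, 256.2, 188.2]
tcp_rot: [-0.002, 0.814, 0.58, -0.001]
force: [-0.3, -0.7, -1.2]
gripper_width: 29.5
gripper_force: 30.0
```

Run:
```python
from h import *
plan((520,256,165,71))
for n in("scene","side"):
    c=manip.capture(n)
    for q in("lid","bucket_mouth"): print(n,q,[(world(x["at"],c).round(0),round(x["conf"],2)) for x in manip.mark_of(q,c)[:1]])
save(c,"side2.png")
```

```text
t 34.4 pos [520.4 256.2 188.2] phi 71.0 tilt [-0.002 -0.001] j [ 0.11  0.51 -0.8   1.76  0.41  1.06 -1.17] w 29.5 gf 30.0 F [-0.3 -0.7 -1.2]
[[np.float64(-0.3), np.float64(-0.3), np.float64(23.2)], np.float64(-0.0)] dist 23
scene lid [(array([520., 255., 165.]), 0.96)]
scene bucket_mouth []
side lid [(array([519., 258., 162.]), 0.77)]
side bucket_mouth [(array([523., 253., 147.]), 0.91)]
```

Centred; lower to just seated and release.

>>> {"fn": "jog_arm", "kwargs": {"deltas": [[[0, 0, 6], 0, 0.8], [[0, 0, 12], 0, 0.8], [[0, 0, 17], 0, 0.8], [[0, 0, 21], 0, 0.8], [[0, 0, 23], 0, 0.8], [[0, 0, 23.5], 0, 0.8], [[0, 0, 23.5], 0, 0.8], [[0, 0, 23.5], 0, 0.8], [[0, 0, 23.5], 0, 0.8], [[0, 0, 23.5], 0, 0.8]]}}

```text
t: 35.95
eef_pos: [519.9, 256.1, 165.3]
tcp_rot: [-0.002, 0.814, 0.58, -0.002]
force: [-3.0, -2.5, 6.3]
gripper_width: 29.6
gripper_force: 30.0
```

Run:
```python
from h import *
plan((520,256,165,71))
```

```text
t 35.95 pos [519.9 256.1 165.3] phi 71.0 tilt [-0.002 -0.002] j [ 0.09  0.53 -0.79  1.78  0.43  1.02 -1.19] w 29.6 gf 30.0 F [-3.  -2.5  6.3]
[[np.float64(-0.0), np.float64(0.1), np.float64(0.3)], np.float64(-0.0)] dist 0
```

>>> {"fn": "jog_arm", "kwargs": {"deltas": [[[0, 0, 0], 0, 0.4], [[0, 0, 0], 0, 0.4], [[0, 0, 0], 0, 0.4], [[0, 0, 0], 0, 0.4], [[0, 0, -20], 0, 0.4], [[0, 0, -60], 0, 0.4], [[0, 0, -100], 0, 0.4], [[-60, 12, -110], 0, 0.4], [[-120, 25, -110], 0, 0.4], [[-150, 31, -110], 0, 0.4]]}}

```text
t: 37.2
eef_pos: [501.2, 100.4, 275.4]
tcp_rot: [-0.001, 0.815, 0.579, -0.002]
force: [-0.4, 1.0, 0.1]
gripper_width: 55.4
gripper_force: 0.0
```

Run:
```python
from h import *
plan()
for n in("scene","side"):
    c=manip.capture(n);save(c,n+"3.png");P=cloud(c)
    for q in("lid","cone","dish","magnifier","flowerpot"): print(n,q,[(world(x["at"],c).round(0),round(x["conf"],2)) for x in manip.mark_of(q,c)[:1]])
    r=np.hypot(P[...,0]-520,P[...,1]-255)
    Q=P[(c["depth"]>0)&(r<85)&(r>25)&(P[...,2]>140)&(P[...,2]<175)]
    s=np.linalg.lstsq(np.c_[Q[:,:2]-[520,255],np.ones(len(Q))],Q[:,2],rcond=None)[0];print("flange plane",len(Q),s)
```

```text
t 37.2 pos [501.2 100.4 275.4] phi 70.8 tilt [-0.001 -0.002] j [ 0.48  0.27 -0.86  1.82  0.22  1.15 -0.78] w 55.4 gf 0.0 F [-0.4  1.   0.1]
scene lid [(array([519., 256., 143.]), 0.94)]
scene cone [(array([ 572., -204.,    7.]), 0.75)]
scene dish [(array([ 775., -130.,    3.]), 0.75)]
scene magnifier [(array([770., 252.,   2.]), 0.91)]
scene flowerpot [(array([722., -10.,  -0.]), 0.74)]
flange plane 1832 [-9.76638378e-04  1.01158560e-03  1.56830101e+02]
side lid [(array([519., 255., 142.]), 0.71)]
side cone [(array([ 575., -208.,    4.]), 0.97)]
side dish [(array([ 771., -136.,    3.]), 0.81)]
side magnifier [(array([764., 250.,  -3.]), 0.83)]
side flowerpot [(array([726., -11.,  -1.]), 0.64)]
flange plane 1156 [3.27951126e-04 2.78917487e-04 1.56126460e+02]
```

View pics/side3.png

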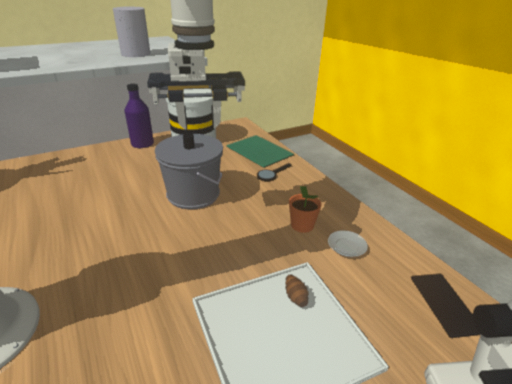

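View pics/scene3.png

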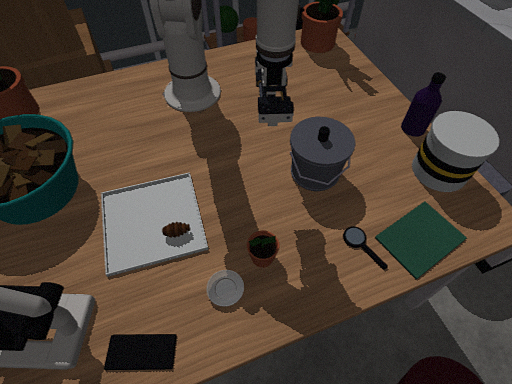

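The lid sits flat on the bucket, with its flange top at 156 mm as it should be. Only the cone is left in the tray, and the gripper is clear.

```bash
python3 -c "
from rig import manip
print(manip.close_job())"
```

```text
the job is handed in; nothing more can be done
None
```

Job handed in at about 37 s: both bark slabs and the branch are in the bucket, the lid is seated flat and closed, and the cone, dish, magnifier and flowerpot are where they were.

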